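# Set the length stop of a rail cutter to the pinned notch

## Task

Set the rail cutter's length stop: push the sliding stop along its track, towards the cutter, until its spring plunger drops into the notch beside the tall setting pin, and leave it sitting there with the robot clear of it. Only push the block: do not touch or pull up the plunger knob on top, do not run the stop past the pinned notch, and leave everything else on the bench where it is.

Things in the scene. Friction and masses are not known exactly. Their poses are not given: they have to be found in the camera images.
- gauge: Rail cutter's length gauge, fixed: aluminium plate 12 mm thick with a notched steel track along it and a blue cutter head with hand lever (0.21 m high). Origin: on the bench, under the track's centre line; x across the track, away from the robot; y along it, away from the cutter (the stop is pushed to -y). Plate: x -115 to 155 mm, y -310 to 310 mm; cutter at y below -187 mm.
- first_notch (a point): Middle of the notch met first, on the track's top, at gauge y = +90 mm; the others are at +40 and -10 mm. The V notches lie across the track, each 5 mm deep and 17 mm wide. The track is 30 mm wide, its top 22 mm above the bench.
- stop (a joint): Travel of the sliding stop towards the cutter, 0 to 0.22 m; its middle is at gauge y = 0.17 - value, so the notches lie at 0.08, 0.13 and 0.18. Starts at 0 to 0.05. It takes 2 to 5 N to push. At a notch it jumps a few mm ahead and the push drops to nothing; pushing it on out of a notch takes 9 to 14 N. Within about 5 mm of a notch's middle it pulls itself in and stays.
- push_face (a point): Middle of the flat end face of the stop that looks away from the cutter, 92 x 32 mm (26 to 58 mm above the bench): push here, to gauge -y. The stop is a grey block 92 x 100 mm (100 along the track) with a lower step towards the robot, 46 to 101 mm from the centre line. Too big to grip, cannot be lifted. The track behind the face is free for 40 mm or more.
- pointer (a point): Tip of the small steel pointer on the far side of the stop's top, halfway along the stop (50 mm nearer the cutter than the push face), 58 mm above the bench, 60 mm from the track's centre line. It stands beside the tall pin when the stop sits in the right notch.
- plunger (a joint): Height of the spring plunger in the stop, m: about 0.0044 while its nose rides on the flat track, 0 when it has dropped home in a notch; more than 0.005 only if it is pulled up by hand.
- knob: Black round knob of the plunger on the middle of the stop's top, 22 mm across, 66 to 83 mm above the bench (4 mm higher while riding). Not to be touched. Origin: below it, at bench height.
- set_pin: Steel setting pin with a ball head, 14 mm across, 53 mm tall, standing on the gauge plate 75 mm to the far side of the track's centre line, exactly beside one of the three notches (any of them). Fixed. Origin: middle of its foot, 12 mm above the bench; axes as the gauge's.
- plug0: Low steel plug, 14 mm across and 9 mm tall, standing beside another notch, in line with the pin. Fixed. Origin as the pin's.
- plug1: Low steel plug as the other, beside the remaining notch.
- rail_offcut: 70 mm offcut of 35 mm hat-section steel rail, lying on the gauge plate behind the pin and plugs, 7.5 mm high; a bystander, loose
- breaker: white circuit breaker lying flat on the gauge plate behind the pin and plugs, about 65 x 80 x 18 mm; a bystander, loose
- terminal: grey terminal block standing on the gauge plate behind the pin and plugs, 45 x 12 x 41 mm; a bystander, loose
- screwdriver: screwdriver lying on the bench to the left; a bystander, loose
- multimeter: orange multimeter lying on the bench to the right, 150 x 75 x 37 mm; a bystander, loose
- tape_roll: black roll of tape, 68 mm across, 18 mm high, on the bench to the right; a bystander, loose
- cleaner: white bottle, 48 mm across, 140 mm tall, on the bench to the right; a bystander, loose
- mug: white mug, 80 mm across, 90 mm tall, at the left; a bystander, loose

How it is judged:
At the end, for the whole second after the job is handed in: The stop's pointer is within 3 mm of the tall pin along the track, its plunger has dropped into that notch (joint below 1.5 mm), and the stop is at rest with the robot clear of it (y of pointer in the frame of set_pin between -0.003 and 0.003 m and value of joint plunger below 0.0015 m and velocity of joint stop between -0.005 and 0.005 m/s); the robot touches nothing.
It fails at once if the stop is run more than 12 mm past the pinned notch (y of pointer in the frame of set_pin below -0.012 m).
It fails at once if the plunger is pulled up off the track (value of joint plunger above 0.008 m).
It fails at once if the plunger knob is gripped or pushed (contact force between the fingers and knob above 1 N).
It fails at once if a bystander is lifted or shifted by more than 20 mm (distance of any of rail_offcut, breaker, terminal, screwdriver, multimeter, tape_roll, cleaner, mug from where it was at the start of the episode above 0.02 m).
It also fails if it takes over 45 s, if anything falls off the work surface, if the arm or the gripper's body presses on something with over 40 N, if the wrist force passes 120 N, or if a joint passes its speed limit or range.

## Robot

A 6-joint arm with a two-finger parallel gripper is mounted at the origin on the work surface. World frame = base frame: x ahead of the robot, y to its left, z up, the work surface at z = 0. Lengths are in m, angles in rad, forces in N, time in s.
With the tool pointing down it reaches from about 0.25 to 0.725 m from the base axis. Payload 4 kg.
Tool frame: the origin (TCP) lies midway between the tips of the shut fingers; the grasp point (between the pads) lies 19 mm behind it (bot.grip_point_offset is the distance from the TCP to the grasp point, in m); z points along the fingers, y is the line along which they close (so a half turn about z gives the same grasp; the last joint's range is limited). The gripper opens to 85 mm and grips with 20 to 120 N. Pads are 22 mm wide; open, the fingers measure 114 mm over their backs; the gripper's body (76 mm by 85 mm) begins 54 mm behind the grasp point. The pads swing forward as they close: fully open they stand 13 mm farther back than shut.
Start: joints at [1.199, 0.241, 0.005, 1.335, 0, 1.571], TCP at [0.182, 0.466, 0.231] pointing down, gripper open.
Joint ranges: [-2.72, 2.72], [-1.05, 1.87], [-1.09, 1.28], [-1.99, 2.15], [-1.42, 1.44], [-3.14, 3.14]. Speed limits (rad/s): [2.79, 2.79, 3.14, 3.14, 3.14, 3.14].

## Interface

Orientations are given as a unit quaternion [x, y, z, w].
In Python, from workcell import bot gives the robot as it stands.
- The arm moves only by the tool step_arm, never from a script. Its argument "targets" is text: rows parted by semicolons, each of 7 numbers parted by spaces: the opening, from -1 (shut) to 1 (fully open), so that 0 is half open, then the shift along the world's x, y, z normalised to -1 to 1, where 1 is 0.5 m, then the turn, a rotation vector about the world's x, y, z normalised to -1 to 1, where 1 is pi/4 rad. In form: gripper x y z wx wy wz; .... A call has 1 to 10 rows; each row is the pose to reach, as a shift and turn from the pose commanded when the call began; what a row does not reach only later rows make up. A row lasts 1/12 s, in which the tool goes at most 41.7 mm and 7.16 degrees, less where a joint would pass 70% of its speed; a pose out of reach is approached as far as the arm can. A call with a number of a shift or a turn outside -1 to 1 is refused whole. A call with a gripper value outside its range is refused whole. The fingers move at their own pace and stop on an object; the grip force is fixed at half the most. Time passes only in rows, so rows that repeat a pose let the fingers close. It gives the time, the measured TCP pose, the force, the opening and the grip force at its end, in the units of the state.
- bot.get_obs(): the state, without advancing time (a new reading comes with each control period).
- bot.camera(name): name is "scene" or "top"; returns the picture (400x640x3 uint8, red, green, blue); there is no depth.
- bot.camera_info(name): a dict with "vertical_fov" (degrees; the focal length in pixels is half the picture's height over the tangent of half this angle, whatever the lens; pixels are square), "cx", "cy" (the principal point, pixels), "pose" (4x4, takes a point from camera to world coordinates). Camera axes: x right, y up, looking along -z (the intrinsics and any distortion apply to the point x, -y, -z); pixel columns grow to the right and rows downward; lengths in m; the calibration is good to about 2 mm. A picture is of the moment at which its call begins. camera_info takes no time and is no camera call.
- bot.job_done(): hands the job in; it is judged then, once.
The state is a dict: "clock": time; "joint_pos": joint angles; "joint_vel": joint speeds; "tau": joint torques, N m; "eef_pos": TCP position; "tool_rot": TCP orientation; "ft_force": force on the tool from outside, world axes, zero at the start; "ft_torque": the same for the moment, N m; "grip_width": finger opening in m; "grasp_force": force on a finger pad.
Only numpy, scipy, OpenCV 4.12 (cv2) and the standard library are available. Lean on these libraries where they do the work, as an engineer would, in place of code of your own. Each camera call takes 0.05 s, during which the arm holds its last target. There are 200 camera calls.

## Working session

There is one attempt and no reset: what is moved stays moved. The work goes in short steps, Python scripts to look and compute and a tool call to move; the robot and the scene stay as the last step left them, time stands still between calls to the robot, and variables do not carry over. Pictures are saved under pics/ and viewed, at most 10 in all, crops included, and the job is handed in when it is done.

Besides the shell and the picture viewer there is one more tool, called after "Call:" as a command line: name --argument value ..., lists and objects as JSON in quotes. step_arm: Moves the arm, as the interface text tells. Scaled input: -1 to 1 covers 0.5 m each way for a shift and pi/4 rad each way for a turn. Its arguments: {"type":"object","properties":{"targets":{"type":"string"}},"required":["targets"]}

```bash
mkdir -p pics
python3 - <<'E'
from workcell import bot
import cv2
for n in("scene","top"):
    cv2.imwrite(f"pics/{n}0.png",bot.camera(n)[:,:,::-1]); i=bot.camera_info(n); print(n,i)
o=bot.get_obs(); print(o["clock"],o["eef_pos"],o["tool_rot"],o["ft_force"])
E
```

```text
scene {'vertical_fov': 43.17422075225333, 'cx': 312.14928214302415, 'cy': 202.17346889563973, 'pose': array([[ 0.90087312, -0.22047766,  0.37392142,  1.12825557],
       [ 0.43347563,  0.50246253, -0.74808441, -1.1982301 ],
       [-0.0229456 ,  0.83601496,  0.54822667,  0.98068098],
       [ 0.        ,  0.        ,  0.        ,  1.        ]])}
top {'vertical_fov': 55.74568109429948, 'cx': 332.5233165639111, 'cy': 197.10437838989807, 'pose': array([[ 0.01901844,  0.98039233, -0.19613561,  0.26366283],
       [-0.99971282,  0.0215076 ,  0.01056875,  0.03140773],
       [ 0.01457992,  0.19587828,  0.98051982,  1.19609586],
       [ 0.        ,  0.        ,  0.        ,  1.        ]])}
0.1 [0.18141885 0.4653012  0.2305106 ] [ 1.84820582e-01  9.82771825e-01 -9.27526069e-04 -1.80629944e-04] [-0.52793311 -0.00692657  0.41702737]
```

View pics/scene0.png

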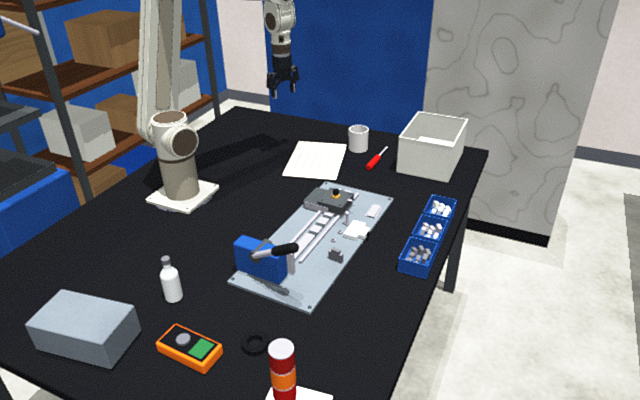

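View pics/top0.png

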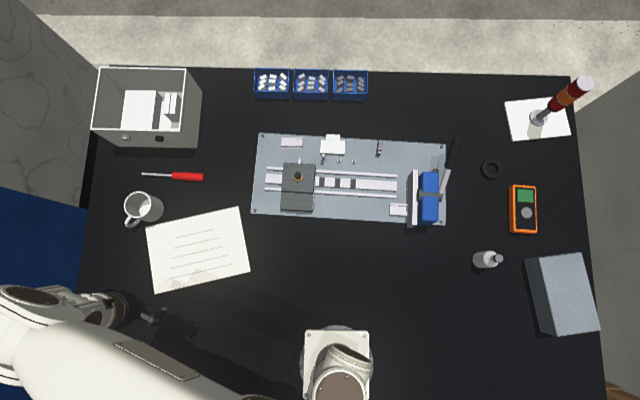

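The top view shows the gauge plate at about px (250–450, 133–228), the stop at (297, 187), the cutter at (428, 195), and the pin and plugs near (322–355, 160). The scene view shows the stop at (330, 200). I'll zoom in on both.

Run:
```python
import cv2
a=cv2.imread("pics/top0.png")[125:235,240:460]; cv2.imwrite("pics/topc.png",cv2.resize(a,None,fx=3.6,fy=3.6,interpolation=cv2.INTER_CUBIC))
a=cv2.imread("pics/scene0.png")[175:315,225:405]; cv2.imwrite("pics/scenec.png",cv2.resize(a,None,fx=4,fy=4,interpolation=cv2.INTER_CUBIC))
```

```text
(no output)
```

View pics/topc.png

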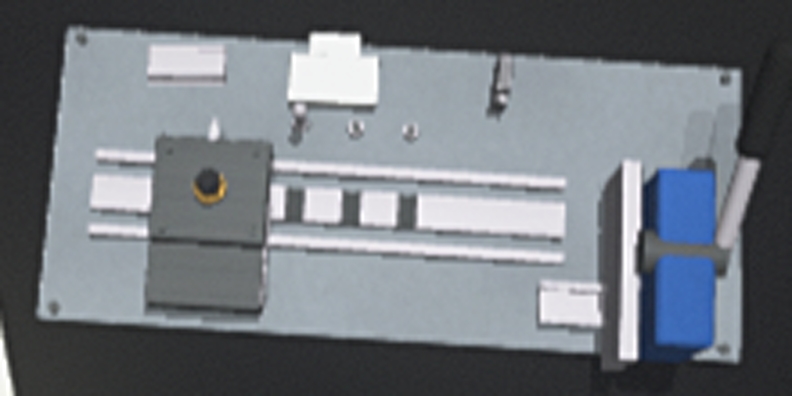

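View pics/scenec.png

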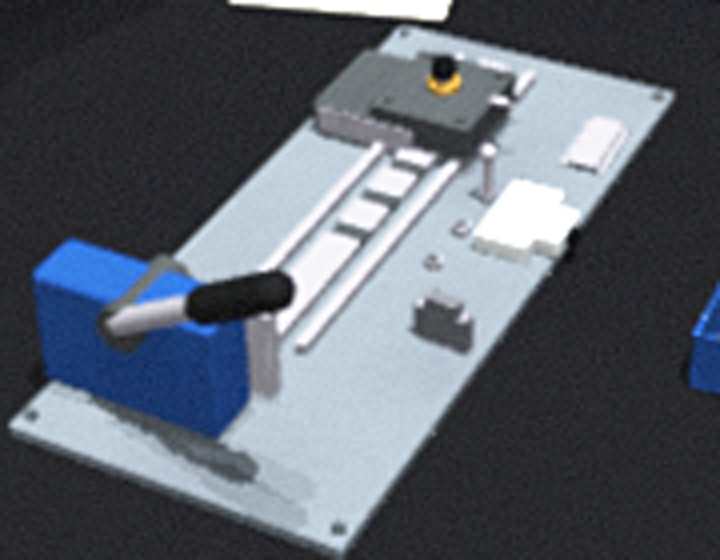

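The tall pin (crop (298,110) top view, (487,150) scene view) stands beside the notch nearest the stop, the first one. The plugs are at the other two notches. Next I'll compute the gauge frame and the stop's position.

```bash
cat > h.py <<'E'
import numpy as np
from workcell import bot
def ray(n,px):
    i=bot.camera_info(n);T=i["pose"];f=200/np.tan(np.radians(i["vertical_fov"]/2))
    d=T[:3,:3]@np.array([(px[0]-i["cx"])/f,-(px[1]-i["cy"])/f,-1]);return T[:3,3],d
def onz(n,px,z):
    o,d=ray(n,px);return o+d*(z-o[2])/d[2]
def topc(p):return (240+(p[0]+.5)/3.6-.5,125+(p[1]+.5)/3.6-.5)
def scc(p):return (225+(p[0]+.5)/4-.5,175+(p[1]+.5)/4-.5)
E
python3 - <<'E'
from h import *
np.set_printoptions(precision=4,suppress=True)
C=[(68,27),(742,68),(740,362),(38,318)]   # far-left, far-right, near-right, near-left
P=[onz("top",topc(c),.012)[:2] for c in C]
print(*P); print([np.linalg.norm(P[i]-P[(i+1)%4]) for i in range(4)])
S=[(400,25),(674,95),(342,556),(10,427)]  # near-left, far-left, far-right, near-right
Q=[onz("scene",scc(c),.012)[:2] for c in S]
print(*Q); print([np.linalg.norm(Q[i]-Q[(i+1)%4]) for i in range(4)])
M=np.array([P,[Q[1],Q[2],Q[3],Q[0]]]).mean(0)
ey=(M[0]+M[3]-M[1]-M[2]);ey/=np.linalg.norm(ey);ex=np.array([ey[1],-ey[0]])
o=M.mean(0)-.02*ex;print("gauge o",o,"yaw deg",np.degrees(np.arctan2(-ex[1]*-1,ex[0])),ex,ey)
def g(n,c,z):
    p=onz(n,(topc if n=="top" else scc)(c),z)[:2];return p,np.array([(p-o)@ex,(p-o)@ey])
for nm,n,c,z in [("face far","top",(157,138),.058),("face near","top",(151,240),.058),("front far","top",(271,140),.058),("front near","top",(268,243),.058),
 ("pointer","top",(214,118),.058),("pin","top",(298,110),.062),("plug0","top",(355,127),.021),("plug1","top",(410,131),.021),
 ("n1","top",(294,205),.02),("n2","top",(350,208),.02),("n3","top",(406,211),.02),("knob","top",(209,182),.087),("knob s","scene",(443,68),.085),("ptr s","scene",(497,100),.058),("pin s","scene",(488,150),.059)]: print(nm,*g(n,c,z))
E
```

```text
[0.7135 0.2667] [ 0.6891 -0.3517] [ 0.4178 -0.3391] [0.4437 0.2775]
[np.float64(0.6188996400414414), np.float64(0.2715395945527595), np.float64(0.6171919570017661), np.float64(0.2700127068974696)]
[0.4474 0.2729] [0.7177 0.2599] [ 0.6933 -0.3577] [ 0.4241 -0.3427]
[np.float64(0.2706064703959101), np.float64(0.6180782788744226), np.float64(0.26954520945460453), np.float64(0.6160892956269511)]
gauge o [ 0.5483 -0.0385] yaw deg -2.275497226393189 [ 0.9992 -0.0397] [0.0397 0.9992]
face far [0.5965 0.1749] [0.0396 0.2151]
face near [0.5061 0.176 ] [-0.0508  0.2126]
front far [0.597  0.0761] [0.0441 0.1165]
front near [0.5056 0.0761] [-0.0472  0.1128]
pointer [0.6157 0.1262] [0.0608 0.1673]
pin [0.6234 0.0533] [0.0714 0.0947]
plug0 [0.6217 0.0026] [0.0717 0.0439]
plug1 [ 0.6191 -0.0469] [ 0.0711 -0.0056]
n1 [0.5487 0.0555] [-0.0034  0.094 ]
n2 [0.5471 0.0058] [-0.003   0.0442]
n3 [ 0.5455 -0.044 ] [-0.0026 -0.0056]
knob [0.5507 0.126 ] [-0.0042  0.1644]
knob s [0.5605 0.1128] [0.0061 0.1517]
ptr s [0.6048 0.1242] [0.0499 0.1648]
pin s [0.6267 0.0514] [0.0747 0.093 ]
```

Call:
step_arm --targets "-1 0.744 -0.46 0 0 0 -0.79;-1 0.744 -0.46 0 0 0 -0.79;-1 0.744 -0.46 0 0 0 -0.79;-1 0.744 -0.46 0 0 0 -0.79;-1 0.744 -0.46 0 0 0 -0.79;-1 0.744 -0.46 0 0 0 -0.79;-1 0.744 -0.46 0 0 0 -0.79;-1 0.744 -0.46 0 0 0 -0.79;-1 0.744 -0.46 0 0 0 -0.79;-1 0.744 -0.46 0 0 0 -0.79"

```text
clock: 0.93
eef_pos: [0.5373, 0.2451, 0.2308]
tool_rot: [0.476, 0.879, -0.0, -0.0]
ft_force: [0.5, 1.7, -0.4]
grip_width: -0.0001
grasp_force: 0.0
```

Call:
step_arm --targets "-1 0.032 -0.03 -0.1 0 0 -0.79;-1 0.032 -0.03 -0.2 0 0 -0.79;-1 0.032 -0.03 -0.2 0 0 -0.79;-1 0.032 -0.03 -0.2 0 0 -0.79;-1 0.032 -0.03 -0.2 0 0 -0.79;-1 0.032 -0.03 -0.2 0 0 -0.79"

```text
clock: 1.43
eef_pos: [0.5513, 0.2311, 0.1297]
tool_rot: [0.723, 0.691, -0.001, -0.001]
ft_force: [0.1, 0.4, 0.0]
grip_width: -0.0003
grasp_force: 0.0
```

Run:
```python
from workcell import bot
import cv2,numpy as np
a=bot.camera("top")[120:240,225:385,::-1];b=bot.camera("scene")[120:240,285:445,::-1]
cv2.imwrite("pics/l1.png",cv2.resize(np.hstack([a,b]),None,fx=2.5,fy=2.5,interpolation=cv2.INTER_CUBIC))
o=bot.get_obs();print(o["eef_pos"],o["tool_rot"],o["ft_force"],o["clock"])
```

```text
[0.55196966 0.23165429 0.13100677] [ 7.20717740e-01  6.93228579e-01 -2.58356101e-04 -1.02905292e-04] [0.09669609 0.54592064 0.43775041] 1.5333
```

View pics/l1.png

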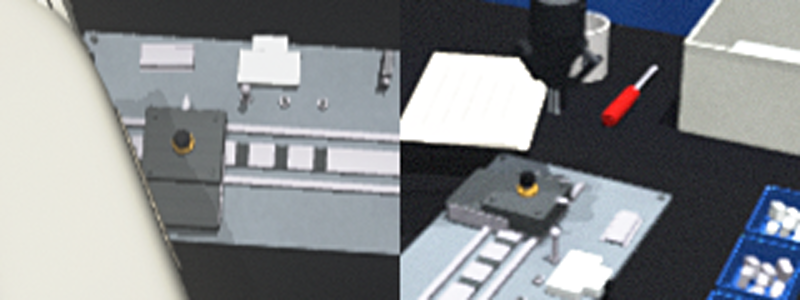

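The top view now shows the arm at left, with the stop unmoved at (182,140). The scene view shows the shut fingers at (557,100), behind the push face. I'll descend now.

Call:
step_arm --targets "-1 0 0 -0.08 0 0 0;-1 0 0 -0.16 0 0 0;-1 0 0 -0.182 0 0 0;-1 0 0 -0.182 0 0 0;-1 0 -0.03 -0.182 0 0 0;-1 0 -0.06 -0.182 0 0 0;-1 0 -0.06 -0.182 0 0 0"

```text
clock: 2.12
eef_pos: [0.5536, 0.199, 0.0428]
tool_rot: [0.723, 0.691, 0.001, 0.001]
ft_force: [0.5, 0.6, -0.1]
grip_width: -0.0003
grasp_force: 0.0
```

Call:
step_arm --targets "-1 0 -0.004 -0.006 0 0 0;-1 0 -0.008 -0.006 0 0 0;-1 0 -0.012 -0.006 0 0 0;-1 0 -0.016 -0.006 0 0 0;-1 0 -0.02 -0.006 0 0 0;-1 0 -0.024 -0.006 0 0 0;-1 -0.001 -0.028 -0.006 0 0 0;-1 -0.001 -0.032 -0.006 0 0 0"

```text
clock: 2.78
eef_pos: [0.552, 0.1872, 0.0374]
tool_rot: [0.721, 0.693, 0.001, -0.001]
ft_force: [0.3, 4.4, -1.7]
grip_width: -0.0002
grasp_force: 2.5
```

Call:
step_arm --targets "-1 0 -0.008 0 0 0 0;-1 0 -0.018 0 0 0 0;-1 -0.001 -0.028 0 0 0 0;-1 -0.001 -0.038 0 0 0 0;-1 -0.002 -0.048 0 0 0 0;-1 -0.002 -0.058 0 0 0 0;-1 -0.003 -0.068 0 0 0 0;-1 -0.003 -0.078 0 0 0 0;-1 -0.004 -0.086 0 0 0 0;-1 -0.004 -0.09 0 0 0 0"

```text
clock: 3.62
eef_pos: [0.55, 0.1418, 0.0374]
tool_rot: [0.721, 0.692, 0.001, -0.001]
ft_force: [1.8, 5.4, -1.5]
grip_width: -0.0
grasp_force: 2.5
```

Run:
```python
from workcell import bot
import cv2,numpy as np
b=bot.camera("scene")[175:255,285:385,::-1]
cv2.imwrite("pics/l2.png",cv2.resize(b,None,fx=6,fy=6,interpolation=cv2.INTER_CUBIC))
o=bot.get_obs();print(o["eef_pos"],o["ft_force"],o["clock"])
```

```text
[0.54999579 0.14115589 0.03740098] [ 1.19884609  4.04917767 -1.0577161 ] 3.6667
```

View pics/l2.png

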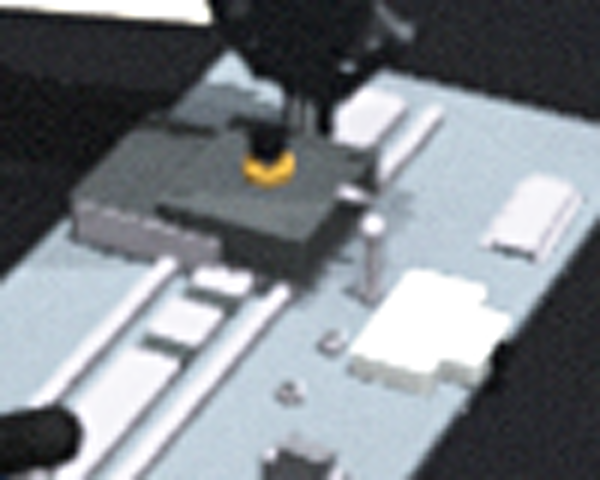

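The pointer tip is at crop (360,195) and the pin's ball is at (372,224), so the pointer still has a short way to go. The knob is clear of the fingers. I'll work out the remaining distance.

Run:
```python
from h import *
f=lambda p:(285+(p[0]+.5)/6-.5,175+(p[1]+.5)/6-.5)
for p,z in(((362,196),.058),((345,189),.058),((372,224),.058)):print(onz("scene",f(p),z))
```

```text
[0.61028741 0.07663354 0.058     ]
[0.59914667 0.07924493 0.058     ]
[0.62558304 0.05384231 0.058     ]
```

Call:
step_arm --targets "-1 0 -0.004 0 0 0 0;-1 0 -0.008 0 0 0 0;-1 0 -0.012 0 0 0 0;-1 -0.001 -0.016 0 0 0 0;-1 -0.001 -0.02 0 0 0 0"

```text
clock: 4.08
eef_pos: [0.5496, 0.1317, 0.0374]
tool_rot: [0.721, 0.692, 0.001, -0.0]
ft_force: [2.0, 5.9, -2.5]
grip_width: -0.0002
grasp_force: 2.5
```

Call:
step_arm --targets "-1 0 -0.003 0 0 0 0;-1 0 -0.006 0 0 0 0;-1 0 -0.008 0 0 0 0;-1 0 -0.01 0 0 0 0"

```text
clock: 4.42
eef_pos: [0.5494, 0.1263, 0.0374]
tool_rot: [0.722, 0.692, 0.0, -0.0]
ft_force: [1.3, 4.3, -0.1]
grip_width: -0.0
grasp_force: 1.9
```

Call:
step_arm --targets "-1 0 -0.002 0 0 0 0;-1 0 -0.004 0 0 0 0"

```text
clock: 4.58
eef_pos: [0.5486, 0.1226, 0.0372]
tool_rot: [0.722, 0.692, -0.001, 0.001]
ft_force: [-0.7, 0.9, -0.4]
grip_width: 0.0002
grasp_force: 0.0
```

The force has dropped to nothing, so the stop has jumped ahead into the notch. I'll back off, rise and check.

Call:
step_arm --targets "-1 0 0.03 0 0 0 0;-1 0 0.08 0 0 0 0;-1 0 0.14 0 0 0 0;-1 0 0.18 0.05 0 0 0;-1 0 0.2 0.12 0 0 0;-1 0 0.25 0.2 0 0 0;-1 0 0.3 0.25 0 0 0;-1 0 0.3 0.25 0 0 0;-1 0 0.3 0.25 0 0 0"

```text
clock: 5.33
eef_pos: [0.5501, 0.2747, 0.1647]
tool_rot: [0.721, 0.693, 0.002, 0.001]
ft_force: [-0.4, -0.1, -1.1]
grip_width: -0.0
grasp_force: 0.0
```

Run:
```python
from workcell import bot
import cv2,numpy as np
a=bot.camera("top")[130:215,275:375,::-1];b=bot.camera("scene")[175:260,285:385,::-1]
cv2.imwrite("pics/l3.png",cv2.resize(np.hstack([a,b]),None,fx=4,fy=4,interpolation=cv2.INTER_CUBIC))
o=bot.get_obs();print(o["eef_pos"],o["ft_force"],o["clock"])
```

```text
[0.54814463 0.27235733 0.16116466] [ 0.18209446 -0.51958564 -0.13070681] 5.4333
```

View pics/l3.png

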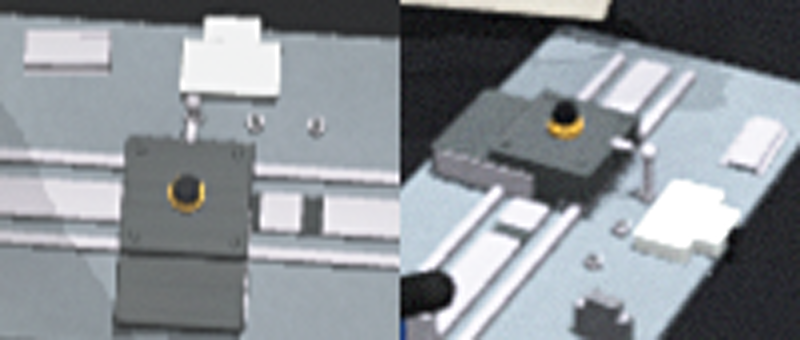

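The pointer, at (191,122) in the top view, is in line with the pin ball at (193,101). In the scene view the two also sit side by side, and the first notch is covered. I'll do a quick numeric check.

Run:
```python
from h import *
t=lambda p:(275+(p[0]+.5)/4-.5,130+(p[1]+.5)/4-.5); s=lambda p:(285+(p[0]-400+.5)/4-.5,175+(p[1]+.5)/4-.5)
ey=np.array([.0397,.9992])
for n,f,A,B in(("top",t,(191,122),(193,101)),("scene",s,(628,146),(648,151))):
    a=onz(n,f(A),.058)[:2];b=onz(n,f(B),.059)[:2];print(n,a,b,"dy mm",(a-b)@ey*1e3)
# stop ends from top view (z=.058) vs notch spacing
a=onz("top",t((124,195)),.058)[:2];b=onz("top",t((251,200)),.058)[:2];p=onz("top",t((255,121)),.021)[:2];q=onz("top",t((316,124)),.021)[:2]
print("centre-plug0",((a+b)/2-p)@ey*1e3,"len",np.linalg.norm(a-b),"plugs",np.linalg.norm(p-q))
```

```text
top [0.60860197 0.05313663] [0.62545067 0.05196634] dy mm 0.5004635859892811
scene [0.60920447 0.05158141] [0.62724717 0.05012509] dy mm 0.7388528218666529
centre-plug0 49.212177040483574 len 0.09840504887702728 plugs 0.049382699653199275
```

The pointer is within 1 mm of the pin in both views, and the stop's centre is 49 mm from the next plug (50 mm expected). The stop is seated, so I'll hand the job in.

```bash
python3 -c "
from workcell import bot
print(bot.job_done())"
```

```text
the job is handed in; nothing more can be done
None
```

The stop is set in the notch beside the tall pin: the pointer measured within about 1 mm of the pin in both views, the push force dropped to nothing as it seated, the robot is clear of it, and the job is handed in (no verdict came back).

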